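# Seat and lock a vial rack in a counter's loader

### The arm

A 7-joint arm with a two-finger parallel gripper is mounted at the origin on the work surface. World frame = base frame: x ahead of the robot, y to its left, z up, the work surface at z = 0. Lengths are in m, angles in degrees, forces in N, time in s.
With the tool pointing down it reaches from about 0.4 to 0.875 m from the base axis. Payload 4.4 kg.
Tool frame: the origin (TCP) lies between the finger pads; the fingertips stand 14 mm ahead of it and the grasp point (between the pads) lies 5 mm behind it; z points along the fingers, y is the direction in which the jaws open and shut (so a half turn about z gives the same grasp; the last joint's range is limited). The gripper opens to 85 mm and grips with 20 to 120 N. Pads are 22 mm wide; open, the fingers measure 114 mm over their backs; the gripper's body (76 mm by 85 mm) begins 54 mm behind the grasp point. The pads swing forward as they close: fully open they stand 13 mm farther back than shut.
Start: joints at [-77.223, 36.005, 2.206, 86.941, -1.547, 57.084, -1.146], TCP at [0.185, 0.623, 0.245] pointing down, gripper open.
Joint ranges: [-175.42, 175.42], [-21.48, 121.26], [-71.46, 75.88], [10.55, 141.38], [-63.04, 243.04], [13.31, 113.54], [-168.57, 168.57]. Speed limits (degrees/s): [147.25, 147.25, 180, 180, 180, 180, 180].

### API

Orientations are given as a 3x3 rotation matrix whose columns are the frame's x, y, z axes.
In Python, from plant import r gives the robot as it stands. The module is installed in compiled form; this text tells all that it offers. Calls block until the motion is done:
- r.move_pose(position, orientation): joint-space move of the TCP to a pose.
- r.move_linear(position, rot=None, v=0.15, max_force=None): straight line of the TCP; rot=None keeps the orientation; v is the mean speed in m/s. With max_force (N) it stops when the force on the tool has changed by that much, and returns True; else False.
- r.move_j(angles): joint-space move.
- r.let_go() and r.gripper_close(effort=None): open the fingers fully, or close them until they stop; effort is the grip in N (None keeps the last).
- r.hold(seconds).
- r.ik(position, orientation): joint angles nearest the present ones, or None.
- r.read_camera(name): name is "scene" or "top" or "wrist"; returns (picture, depth): 420x560x3 uint8, red, green, blue; 420x560 float32, m along the optical axis (not along the pixel's ray), 0 where there is no reading.
- r.camera_info(name): a dict with "mtx" (3x3 intrinsics, pixels), "dist_coeffs" ([k1, k2, p1, p2, k3] as OpenCV has them; the pictures are not rectified), "world_to_cam" (4x4, takes a point from world to camera coordinates). Camera axes: x right, y down, z forward; pixel columns grow to the right and rows downward; lengths in m; the calibration is good to about 2 mm. A picture is of the moment at which its call begins: read the wrist's pose just before it. camera_info takes no time and is no camera call; for the wrist camera it gives the pose at the moment of the call.
A pose or a line that the arm cannot do raises r.MotionError and nothing moves.
- r.finish_job(): hands the job in, once; it reports no verdict.
Readings, each from a call of its own:
- r.read_time_s(): time.
- r.read_qpos(): joint angles.
- r.read_dq(): joint speeds.
- r.read_tau(): joint torques, N m.
- r.read_tcp_pos(): TCP position.
- r.read_tool_rot(): TCP orientation.
- r.read_contact_force(): force on the tool from outside, world axes, zero at the start.
- r.read_wrist_torque(): the same for the moment, N m.
- r.read_opening(): finger opening in m.
Only numpy, scipy, OpenCV 4.12 (cv2) and the standard library are available. Lean on these libraries where they do the work, as an engineer would, in place of code of your own. Each camera call takes 0.05 s, during which the arm holds its last target.

### The job

Without gripping anything, push the vial rack along its channel, away from the robot, until it is fully home against the end stop. Then reach down through the window in the steel guard and press the lever's paddle all the way down so that the catch locks the rack in, without touching the guard. Do not lift or tip the rack, do not press the lever before the rack is home, leave everything else where it stands, and finish with the hand clear.

Things in the scene. Friction and masses are not known exactly. Their poses are not given: they have to be found in the camera images.
- loader: Fixed white deck 300 (x) x 340 (y) x 40 mm high; origin at the centre of its underside, on the bench; x runs along the channel, away from the robot. Two rails 12 mm high, inner faces 74 mm apart, form the rack's channel, centred on y = -75 mm. The lever's pivot is at (-30, 10, 58) mm, between two cheeks 30 mm high. Deck top is 40 mm above the bench.
- stop (a point): Foot of the end stop's face, on the channel's centre line and floor: (110, -75, 40) mm in the loader's frame; the stop is 30 mm high. The rack is home when its far end touches this face (rack origin 65 mm before it). The lever's catch lies below the channel floor 140 mm before this face and rises about 20 mm out of the floor, behind the seated rack, when the lever is pressed.
- rack: Loose grey tray 130 (x) x 70 (y) x 40 mm high with eight white vials fixed in it, tops 65 mm above its underside; 0.2 to 0.45 kg. Origin at the centre of its underside, x along the channel. Starts 50 to 80 mm short of home. Push its near end wall, 65 mm from the origin towards -x. Slides with a few newtons of friction and stays where left.
- lever (a joint): Hinge angle of the locking lever, a see-saw: 0 to 0.05 at the start (up), 0.26 fully pressed at its hard stop. Pressing the paddle down increases it. Stiff hinge: takes about 4 to 7 N on the paddle and stays where it is left, no spring.
- lever_pad (a point): Centre of the upper face of the lever's black paddle, 40 x 40 mm, on the +y side of the pivot (75 mm from it), under the guard's window. About 89 mm above the bench when up, 69 mm when fully pressed (20 mm of travel; it also moves about 5 mm towards the loader's +y). Its axes turn with the lever.
- guard: Fixed steel guard standing on the loader deck, square plate 126 x 126 mm and 3 mm thick on four corner posts, with 20 mm skirts hanging from three edges (open towards the pivot); axes parallel to the loader's; origin at the centre of its foot, on the deck (40 mm above the bench). Must not be touched.
- guard_window (a point): Centre of the guard's square window, 76 x 76 mm, sides along the guard's x and y, at the plate's upper face, 108 mm above the bench. The window may lie up to about 10 mm off the paddle's centre either way.
- vial_back: Loose white vial, 27 mm across, 60 mm high, standing on the deck behind the guard; origin at the centre of its underside. Bystander.
- vial_front: The same kind of vial, on the deck in front of the guard. Bystander.
- bottle: Amber bottle, 68 mm across, 150 mm high, on the bench; origin under its centre. Bystander.
- beaker: Clear cup, 70 mm across, 85 mm high, on the bench; origin under its centre. Bystander.
- tray: Empty black tray 160 x 100 x 35 mm on the bench; origin under its centre. Bystander.
- pen: White marker 130 mm long, 15 mm thick, lying on the bench; origin under its middle, x along it. Bystander.
- carton: Cardboard box 90 x 120 x 60 mm on the bench; origin under its centre. Bystander.

How it is judged:
By the outcome, as a careful person would: the job done as asked, in the order asked, and still so for the second after the job is handed in, with the robot touching nothing.
It also fails if it takes over 43 s, if anything falls off the work surface, if the arm or the gripper's body presses on something with over 40 N, if the wrist force passes 120 N, or if a joint passes its speed limit or range.

## Working session

There is one attempt and no reset: what is moved stays moved. The work goes in short steps, each a Python script; the robot and the scene stay as the last script left them, time stands still between calls to the robot, and variables do not carry over. Pictures are saved under pics/ and viewed, and the job is handed in when it is done.

```bash
mkdir -p pics; ls
cat > h.py <<'E'
import numpy as np, cv2
from plant import r
def save(n,im): cv2.imwrite('pics/'+n+'.png',cv2.cvtColor(im,cv2.COLOR_RGB2BGR))
E
python3 - <<'E'
from h import *
for n in ('scene','top'):
    i=r.camera_info(n); p,d=r.read_camera(n); save(n+'0',p); np.savez('pics/'+n+'0.npz',p=p,d=d,**i)
    print(n,i, (d>0).mean())
print(r.read_time_s())
E
```

```text
pics
scene {'mtx': array([[452.80989045,   0.        , 283.46409226],
       [  0.        , 452.80989045, 208.10374309],
       [  0.        ,   0.        ,   1.        ]]), 'dist_coeffs': array([-0.02065924,  0.        ,  0.        ,  0.        ,  0.        ]), 'world_to_cam': array([[-0.78789098,  0.61581264,  0.00161128,  0.46166981],
       [ 0.39612645,  0.50881709, -0.76432258, -0.14364853],
       [-0.47149935, -0.6015646 , -0.64483207,  1.54305111],
       [ 0.        ,  0.        ,  0.        ,  1.        ]])} 0.9962159863945578
top {'mtx': array([[382.55443399,   0.        , 287.64751766],
       [  0.        , 382.55443399, 211.40304776],
       [  0.        ,   0.        ,   1.        ]]), 'dist_coeffs': array([-0.078851,  0.      ,  0.      ,  0.      ,  0.      ]), 'world_to_cam': array([[ 0.07866506, -0.99689394,  0.00377803, -0.04857408],
       [-0.9701963 , -0.07742855, -0.22961699,  0.60516638],
       [ 0.22919631,  0.01439741, -0.97327374,  1.0230147 ],
       [ 0.        ,  0.        ,  0.        ,  1.        ]])} 0.995875850340136
0.1
```

View pics/scene0.png

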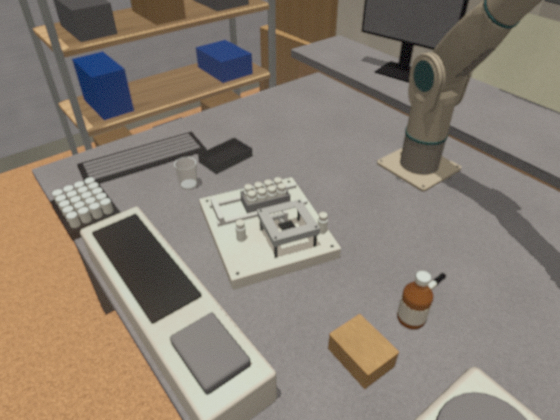

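View pics/top0.png

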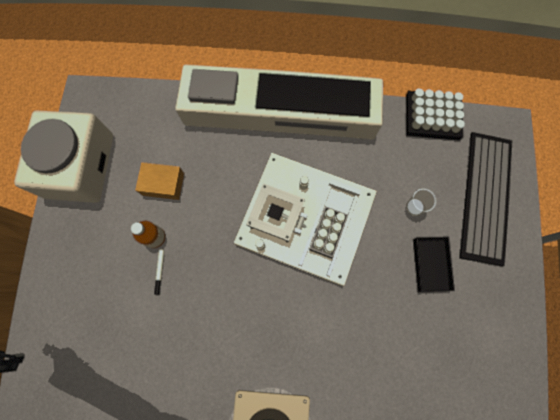

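The scene view shows the loader at about (268,228). The top view shows it at (305,218), with the guard and black paddle at (275,212) and the rack at (329,232). The arm is out of the way at the left. Next I'll get coarse coordinates and look with the wrist camera.

```bash
cat >> h.py <<'E'
def ray(info,uv):
    uv=np.asarray(uv,float).reshape(-1,1,2)
    n=cv2.undistortPoints(uv,info['mtx'],info['dist_coeffs']).reshape(-1,2)
    W=info['world_to_cam']; R=W[:3,:3]; o=-R.T@W[:3,3]
    d=np.c_[n,np.ones(len(n))]@R
    return o,d
def onplane(info,uv,z):
    o,d=ray(info,uv); return o+d*((z-o[2])/d[:,2])[:,None]
def bydepth(info,uv,dep):
    o,d=ray(info,uv); D=np.array([dep[int(round(v)),int(round(u))] for u,v in np.asarray(uv).reshape(-1,2)])
    return o+d*D[:,None]
def proj(info,P):
    W=info['world_to_cam']; return cv2.projectPoints(np.asarray(P,float).reshape(-1,3),cv2.Rodrigues(W[:3,:3])[0],W[:3,3],info['mtx'],info['dist_coeffs'])[0].reshape(-1,2)
def tri(infos,uvs):
    A=np.zeros((3,3));b=np.zeros(3)
    for i,u in zip(infos,uvs):
        o,d=ray(i,u);d=d[0]/np.linalg.norm(d[0]);M=np.eye(3)-np.outer(d,d);A+=M;b+=M@o
    return np.linalg.solve(A,b)
def load(n): z=np.load('pics/'+n+'.npz'); return z['p'],z['d'],{k:z[k] for k in('mtx','dist_coeffs','world_to_cam')}
def snap(name,n):
    i=r.camera_info(name); p,d=r.read_camera(name); save(n,p); np.savez('pics/'+n+'.npz',p=p,d=d,**i); return p,d,i
E
python3 - <<'E'
from h import *
p,d,i=load('top0')
q=[(274,155),(376,190),(344,284),(235,242),(275,212),(329,232),(304,183),(260,243),(145,229)]
print(onplane(i,q,0.04)[:4].round(3)); print(bydepth(i,q,d).round(3))
c=p[140:300,220:390]; save('topz',cv2.resize(c,None,fx=4.5,fy=3.7,interpolation=cv2.INTER_CUBIC))
i=r.camera_info('wrist'); W=i['world_to_cam'];print(-W[:3,:3].T@W[:3,3]-r.read_tcp_pos(), W[:3,:3],i['mtx'],i['dist_coeffs'],r.read_tool_rot())
E
```

```text
[[ 0.787  0.055  0.04 ]
 [ 0.701 -0.259  0.04 ]
 [ 0.417 -0.176  0.04 ]
 [ 0.512  0.144  0.04 ]]
[[ 0.788  0.055  0.039]
 [ 0.714 -0.268 -0.   ]
 [ 0.417 -0.176  0.04 ]
 [ 0.512  0.144  0.041]
 [ 0.598  0.034  0.088]
 [ 0.562 -0.124  0.043]
 [ 0.687 -0.041  0.099]
 [ 0.506  0.067  0.099]
 [ 0.515  0.38   0.126]]
[-0.0726158   0.0205931   0.12834239] [[ 2.84247672e-01  9.58750725e-01 -5.54609143e-04]
 [ 9.15639250e-01 -2.71294499e-01  2.96654781e-01]
 [ 2.84267524e-01 -8.48312527e-02 -9.54984625e-01]] [[351.19785416   0.         280.4743047 ]
 [  0.         351.19785416 216.15858639]
 [  0.           0.           1.        ]] [-0.05387877  0.          0.          0.          0.        ] [[-9.58589601e-01  2.84790762e-01 -4.45342116e-04]
 [ 2.84791108e-01  9.58588268e-01 -1.59881862e-03]
 [-2.84290445e-05 -1.65944038e-03 -9.99998623e-01]]
```

View pics/topz.png

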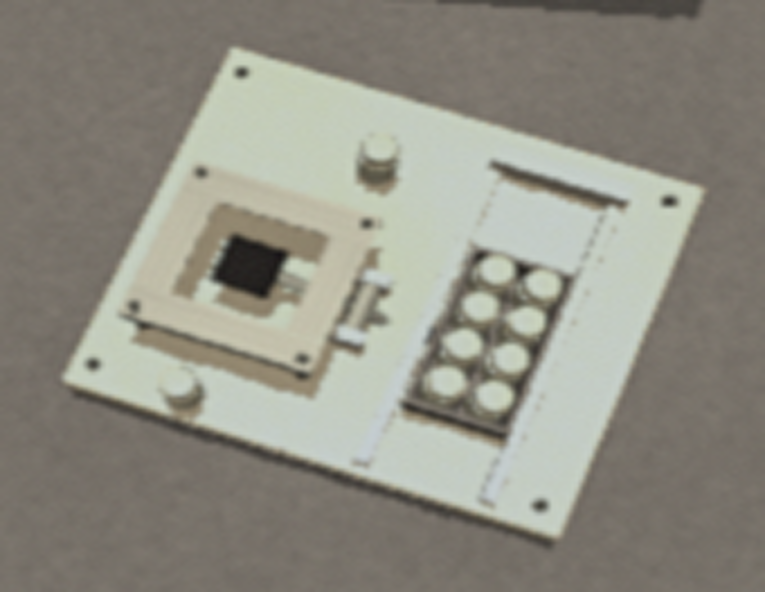

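```bash
cat > mv.py <<'E'
from h import *
R=r.read_tool_rot()
a=-16.6*np.pi/180; c,s=np.cos(a),np.sin(a)
R0=np.array([[-c,-s,0],[-s,c,0],[0,0,-1.]])
E
python3 - <<'E'
from mv import *
print(np.linalg.det(R0),R0)
r.move_pose([0.56,0.0,0.30],R0); print(r.read_time_s(),r.read_tcp_pos())
r.gripper_close(20); print(r.read_time_s(),r.read_opening())
snap('wrist','w1')
r.move_linear([0.60,-0.09,0.26],v=0.2); snap('wrist','w2'); print(r.read_time_s(),r.read_contact_force(),r.read_tcp_pos())
E
```

```text
1.0 [[-0.95832257  0.28568837  0.        ]
 [ 0.28568837  0.95832257  0.        ]
 [ 0.          0.         -1.        ]]
2.6833 [0.56004146 0.00123915 0.29984977]
3.45 -1.8733146216001805e-05
4.2333 [-0.47954998  0.29413013  0.41444564] [ 0.59997026 -0.08812059  0.26036695]
```

View pics/w1.png

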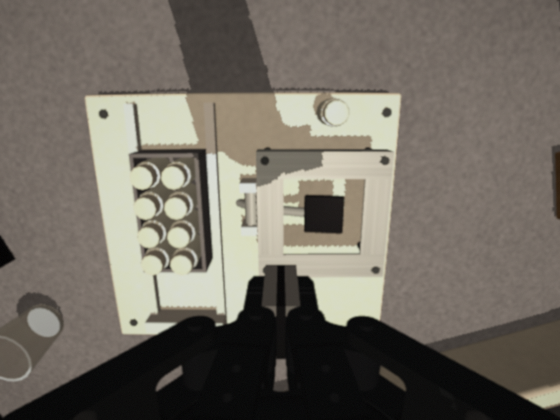

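View pics/w2.png

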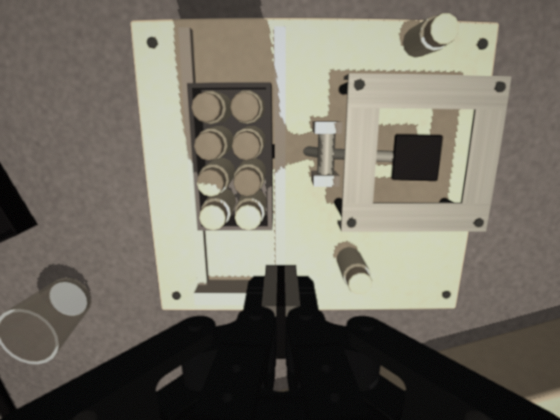

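Both wrist views show the deck from the robot side, with up pointing towards the robot. In w2 the paddle is at (417,158), the window spans about (376-472, 108-204), and the rack's near wall is at row 84, with the stop at row 290. I'll zoom in to pick corners.

Run:
```python
from h import *
def grid(n,x0,y0,x1,y1,f):
    p,_,_=load(n); c=cv2.resize(p[y0:y1,x0:x1],None,fx=f,fy=f,interpolation=cv2.INTER_CUBIC)
    for x in range((x0+9)//10*10,x1,10):
        cv2.line(c,((x-x0)*f,0),((x-x0)*f,8 if x%50 else 20),(255,0,0),1)
        if x%20==0: cv2.putText(c,str(x),((x-x0)*f,18),0,.35,(255,0,0),1)
    for y in range((y0+9)//10*10,y1,10):
        cv2.line(c,(0,(y-y0)*f),(8,(y-y0)*f),(255,0,0),1)
        if y%20==0: cv2.putText(c,str(y),(8,(y-y0)*f),0,.35,(255,0,0),1)
    save('z_%s_%d'%(n,x0),c)
grid('w2',330,60,520,240,4)
grid('w1',245,140,405,285,4)
grid('w2',140,60,300,210,4)
grid('w1',85,90,240,240,4)
```

```text
(no output)
```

View pics/z_w2_330.png

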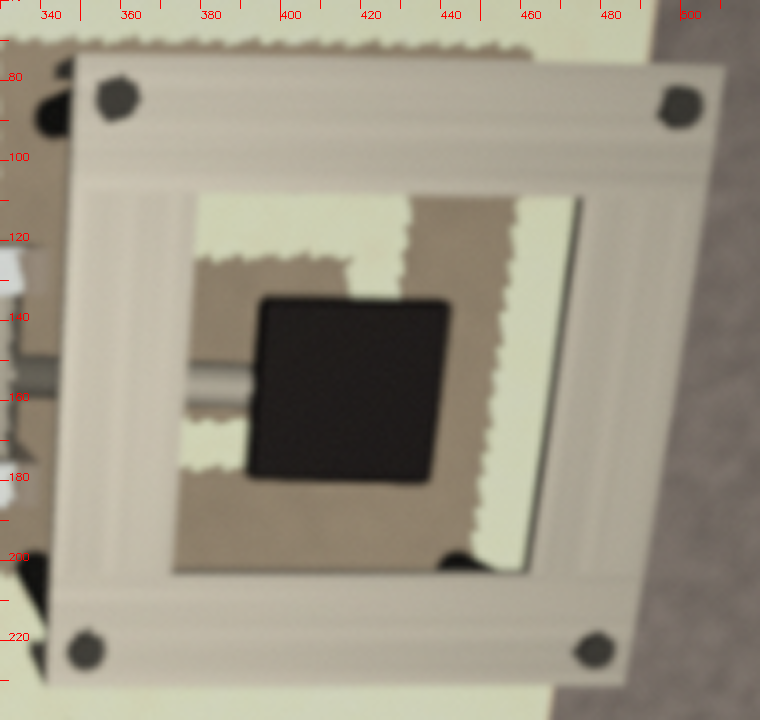

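View pics/z_w1_245.png

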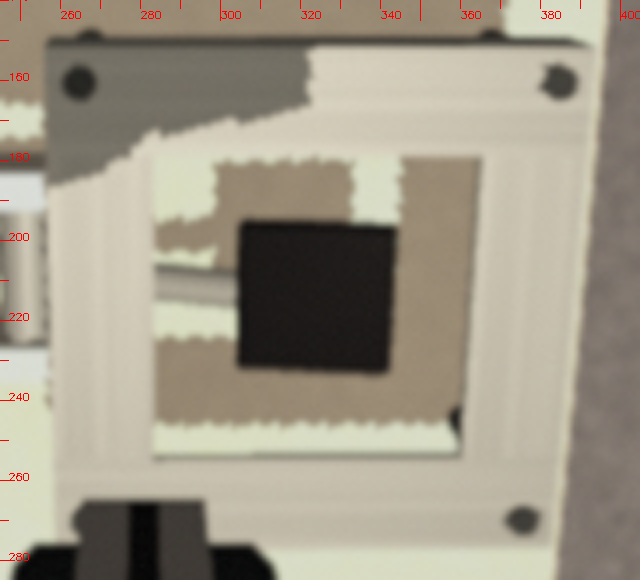

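View pics/z_w2_140.png

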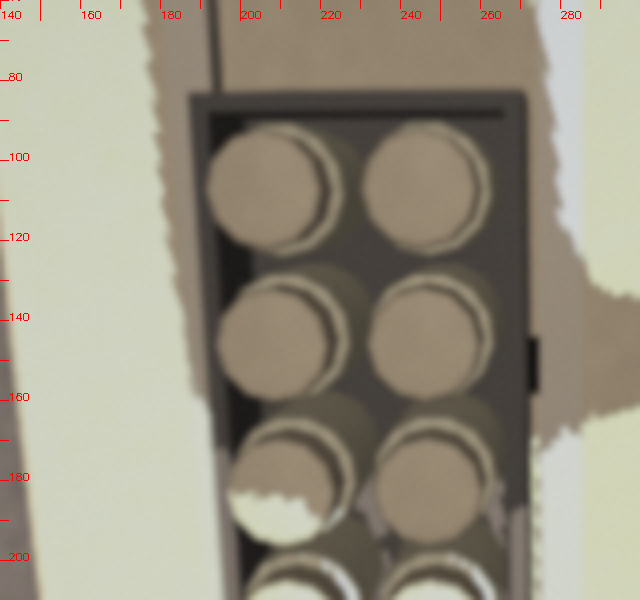

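View pics/z_w1_85.png

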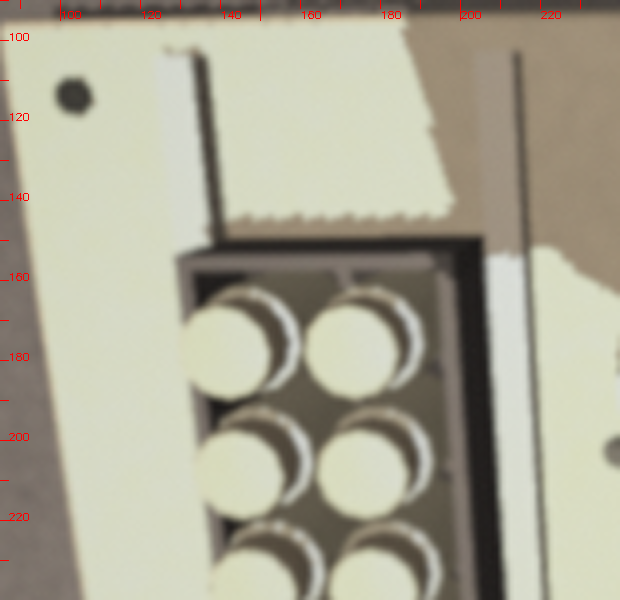

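Run:
```python
from h import *
p1,d1,i1=load('w1');p2,d2,i2=load('w2')
win=([(379.25,108.25),(475.5,109),(461.75,203),(373.25,202.75)],[(283.75,179),(365.25,179.25),(360.25,253.25),(283.5,254.25)])
pad=([(395.25,134.5),(442.5,135.25),(437.5,181),(391.5,179.5)],[(304.75,195.25),(344.25,196.5),(342,233.5),(304.25,231.75)])
rk=([(187.5,83.5),(271.5,83)],[(129.25,154),(198.25,153.25)])
def cen(p,x,y,w=9):
    g=cv2.cvtColor(p,cv2.COLOR_RGB2GRAY)[y-w:y+w+1,x-w:x+w+1]; m=(g<110).astype(np.uint8)
    n,l,s,c=cv2.connectedComponentsWithStats(m)
    j=1+np.argmin([np.hypot(*(q-w)) for q in c[1:]]); return c[j]+[x-w,y-w]
sc=([cen(p2,*q) for q in[(152,42),(482,43),(446,295),(177,295)]],[cen(p1,*q) for q in[(103,114),(387,112)]]+[None,cen(p1,133,322)])
for n,(a,b) in dict(win=win,pad=pad,rack=rk,screw=sc).items():
    P=[tri([i2,i1],[u,v]) for u,v in zip(a,b) if v is not None]; print(n,np.round(P,4).tolist(), np.mean(P,0).round(4))
D=np.array
S2=onplane(i2,sc[0],.04);print('screws plane w2',S2.round(4).tolist(),S2.mean(0))
S1=onplane(i1,[sc[1][0],sc[1][1],sc[1][3]],.04);print('w1',S1.round(4).tolist())
def ang(v):return np.degrees(np.arctan2(v[1],v[0]))
print('yaw',ang(S2[3]-S2[0]),ang(S2[2]-S2[1]),ang(S2[1]-S2[0])-90,np.linalg.norm(S2[1]-S2[0]),np.linalg.norm(S2[3]-S2[0]))
for nm,a,z in(('win',win,.108),):
  for k,i in((0,i2),(1,i1)):
    P=onplane(i,a[k],z);print(nm,P.mean(0),[np.linalg.norm(P[j]-P[j-1]).round(4) for j in range(4)],ang(P[3]-P[0]),ang(P[2]-P[1]))
for k,i in((0,i2),(1,i1)):
    P=onplane(i,pad[k],.088);print('pad',P.mean(0),[np.linalg.norm(P[j]-P[j-1]).round(4) for j in range(4)])
    P=onplane(i,rk[k],.08);print('rk',P,np.linalg.norm(P[1]-P[0]),ang(P[1]-P[0])-90)
print('depths pad',bydepth(i2,[(417,158)],d2),bydepth(i2,[(360,150)],d2),bydepth(i2,[(230,86)],d2))
```

```text
win [[0.5492, 0.0055, 0.1068], [0.5703, 0.0778, 0.1092], [0.6438, 0.0576, 0.1056], [0.621, -0.0158, 0.1094]] [0.5961 0.0312 0.1078]
pad [[0.5758, 0.0201, 0.084], [0.5869, 0.0575, 0.089], [0.6239, 0.046, 0.091], [0.6134, 0.0092, 0.0839]] [0.6    0.0332 0.087 ]
rack [[0.4861, -0.1367, 0.0781], [0.5059, -0.0694, 0.0792]] [ 0.496  -0.1031  0.0787]
screw [[0.4371, -0.1641, 0.04], [0.5233, 0.128, 0.0414], [0.6863, -0.2375, 0.0404]] [ 0.5489 -0.0912  0.0406]
screws plane w2 [[0.4371, -0.1642, 0.04], [0.5233, 0.1288, 0.04], [0.7732, 0.0552, 0.04], [0.6865, -0.2377, 0.04]] [ 0.60503946 -0.05446494  0.04      ]
w1 [[0.4371, -0.1641, 0.04], [0.5235, 0.1284, 0.04], [0.6864, -0.2378, 0.04]]
yaw -16.424114826223267 -16.424780465998477 -16.39326018034606 0.30539873834377407 0.26005821016798625
win [0.59592518 0.03110389 0.108     ] [np.float64(0.0754), np.float64(0.0762), np.float64(0.076), np.float64(0.0752)] -15.853037172727701 -16.57732192987329
win [0.59599112 0.0312305  0.108     ] [np.float64(0.0755), np.float64(0.0757), np.float64(0.0744), np.float64(0.0761)] -16.599477509309946 -16.29282395896543
pad [0.59984411 0.03303098 0.088     ] [np.float64(0.0386), np.float64(0.0407), np.float64(0.0395), np.float64(0.0412)]
rk [[ 0.48631569 -0.13628347  0.08      ]
 [ 0.50619137 -0.06930509  0.08      ]] 0.06986519947750426 -16.528129518647717
pad [0.59972573 0.03330766 0.088     ] [np.float64(0.0386), np.float64(0.0396), np.float64(0.0393), np.float64(0.0391)]
rk [[ 0.4861115  -0.13582209  0.08      ]
 [ 0.50560142 -0.06934284  0.08      ]] 0.06927731801206219 -16.33971493624813
depths pad [[0.59954123 0.03262719 0.08967177]] [[ 0.57612202 -0.01636308  0.10737599]] [[ 0.49849293 -0.10308759  0.07948226]]
```

Measurements agree with the text: deck 0.0406, window plane 0.1078, paddle about 0.088, rack top 0.079, window side 75-76 mm. The loader centre is (0.605,-0.0545) with yaw -16.4°. The rack is 71 mm short of home, within the 50-80 mm given. Now I'll push it.

```bash
cat > fr.py <<'E'
from h import *
a=np.radians(-16.41); c,s=np.cos(a),np.sin(a); C=np.array([.6050,-.0545])
R0=np.array([[-c,-s,0],[-s,c,0],[0,0,-1.]])
E2=np.array([[c,-s],[s,c]])
def L(x,y,z): q=C+E2@np.array([x,y]); return [q[0],q[1],z]
def inL(p): return np.r_[E2.T@(np.asarray(p)[:2]-C),p[2]]
E
python3 - <<'E'
from fr import *
r.move_pose(L(-.122,-.076,.16),R0); print(r.read_time_s(),inL(r.read_tcp_pos()))
r.move_linear(L(-.122,-.076,.066),v=.12,max_force=15); print(r.read_time_s(),inL(r.read_tcp_pos()),r.read_contact_force())
t=r.move_linear(L(-.085,-.076,.066),v=.05,max_force=15)
print(t,r.read_time_s(),inL(r.read_tcp_pos()),r.read_contact_force())
snap('scene','s1')
E
```

```text
4.9417 [-0.12046824 -0.07486308  0.16094935]
5.875 [-0.12132053 -0.07593403  0.06646696] [-0.14948172  0.47495048  0.14034084]
False 6.7667 [-0.08454334 -0.07602845  0.06598994] [-0.36110004  0.48032612 -0.18530501]
```

Run:
```python
from fr import *
p,d,i=snap('wrist','w3')
p,d,i=load('s1'); save('s1z',cv2.resize(p[160:290,190:350],None,fx=4,fy=4,interpolation=cv2.INTER_CUBIC))
```

```text
(no output)
```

View pics/w3.png

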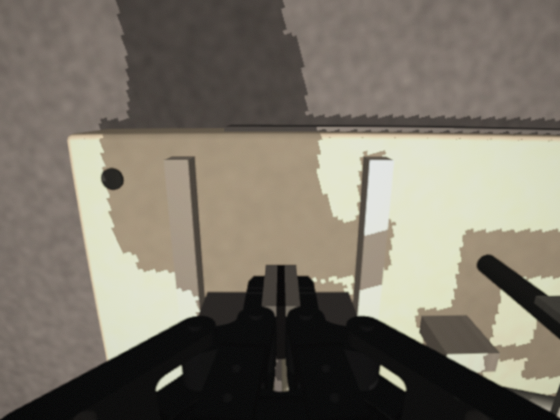

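View pics/s1z.png

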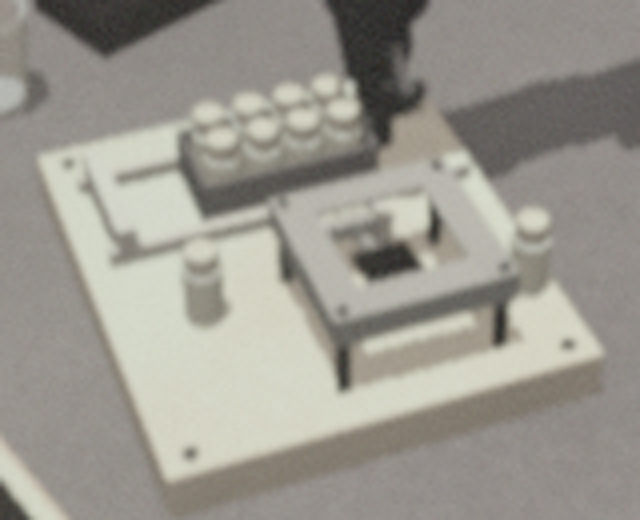

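The wrist picture shows the fingers centred between the rails, with the rack's wall at the fingertips (row ~292). The scene view shows the rack level. I'll push on to the stop.

Run:
```python
from fr import *
x=-.04
t=r.move_linear(L(x,-.076,.066),v=.05,max_force=15)
print(t,r.read_time_s(),inL(r.read_tcp_pos()),r.read_contact_force())
while not t and x<-.02:
    x+=.004; t=r.move_linear(L(x,-.076,.066),v=.02,max_force=12)
    print(x,t,r.read_time_s(),inL(r.read_tcp_pos()).round(4),(E2.T@r.read_contact_force()[:2]).round(2))
snap('wrist','w4')
```

```text
False 7.9167 [-0.03961784 -0.07602453  0.06610168] [ 0.6226212   0.13470954 -0.40380965]
-0.036000000000000004 False 8.2667 [-0.0356 -0.076   0.066 ] [ 0.15 -0.06]
-0.032 False 8.6167 [-0.0313 -0.076   0.066 ] [-0.29  0.32]
-0.028 False 8.9667 [-0.0312 -0.076   0.0657] [-6.65  0.04]
-0.024 False 9.3167 [-0.0312 -0.076   0.0653] [-13.24  -0.35]
-0.02 True 9.6 [-0.032  -0.076   0.0645] [ 0.02 -0.24]
```

The TCP stalled at x=-0.0312, which puts the rack's wall at -0.020 (exactly home), with 13 N built up. I'll back off, rise and check.

Run:
```python
from fr import *
r.move_linear(L(-.08,-.076,.068),v=.12)
r.move_linear(L(-.08,-.076,.2),v=.2)
r.move_pose([.60,-.09,.26],R0)
snap('wrist','w5');print(r.read_time_s())
```

```text
11.5833
```

View pics/w5.png

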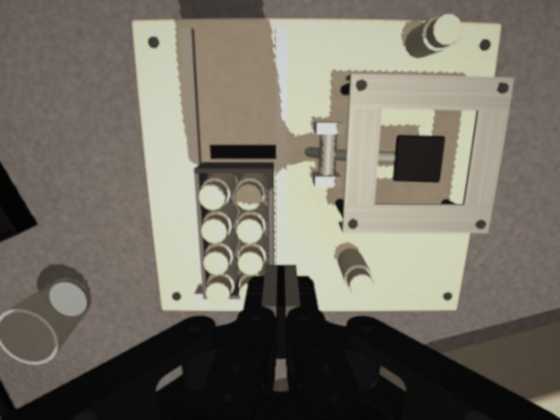

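Run:
```python
from fr import *
p,d,i=load('w5')
P=onplane(i,[(196,163.5),(273,164)],.08); print([inL(q).round(4) for q in P])
tcp=r.read_tcp_pos(); R=r.read_tool_rot()
for v in (270,280,300,310,320,335,350,370):
    m=[u for u in range(130,440) if 0<d[v,u]<.2]
    if m:
        Q=(bydepth(i,[(m[0],v),(m[len(m)//2],v),(m[-1],v)],d)-tcp)@R; print(v,m[0],m[-1],Q.round(3).tolist())
# all hand points in the tool frame
vv,uu=np.where((d>0)&(d<.2)); uv=np.c_[uu,vv]; Q=(bydepth(i,uv,d)-tcp)@R
for lo in np.arange(.02,-.09,-.01):
    k=(Q[:,2]<=lo)&(Q[:,2]>lo-.01)
    if k.sum(): print(round(lo,3),Q[k].min(0).round(3),Q[k].max(0).round(3))
```

```text
[array([-0.0246, -0.1105,  0.08  ]), array([-0.0241, -0.043 ,  0.08  ])]
270 265 296 [[0.01, -0.007, 0.004], [0.009, -0.0, 0.005], [0.01, 0.006, 0.004]]
280 249 312 [[0.006, -0.013, 0.003], [0.01, -0.0, -0.004], [0.005, 0.013, 0.004]]
300 244 317 [[0.006, -0.014, -0.013], [0.01, -0.0, -0.019], [0.006, 0.013, -0.013]]
310 241 320 [[0.011, -0.013, -0.028], [0.009, -0.0, -0.024], [0.011, 0.013, -0.028]]
320 183 378 [[0.011, -0.031, -0.033], [0.005, -0.0, -0.024], [0.011, 0.03, -0.034]]
335 155 406 [[0.01, -0.038, -0.04], [-0.002, -0.0, -0.023], [0.011, 0.037, -0.041]]
350 130 435 [[0.011, -0.042, -0.048], [-0.008, 0.001, -0.023], [0.011, 0.042, -0.048]]
370 130 439 [[0.011, -0.039, -0.057], [-0.007, 0.003, -0.036], [0.01, 0.041, -0.056]]
0.02 [ 0.009 -0.006  0.01 ] [0.009 0.003 0.01 ]
0.01 [ 0.005 -0.014  0.   ] [0.011 0.013 0.01 ]
0.0 [ 0.005 -0.014 -0.01 ] [ 0.01   0.013 -0.   ]
-0.01 [ 0.005 -0.014 -0.02 ] [ 0.011  0.013 -0.01 ]
-0.02 [-0.013 -0.022 -0.03 ] [ 0.013  0.021 -0.02 ]
-0.03 [-0.014 -0.037 -0.04 ] [ 0.013  0.036 -0.03 ]
-0.04 [-0.01  -0.045 -0.05 ] [ 0.015  0.044 -0.04 ]
-0.05 [-0.01  -0.053 -0.06 ] [ 0.017  0.053 -0.05 ]
-0.06 [-0.001 -0.061 -0.07 ] [ 0.018  0.061 -0.06 ]
-0.07 [ 0.01  -0.062 -0.077] [ 0.018  0.061 -0.07 ]
```

Run:
```python
from fr import *
p,d,i=load('w5')
for x in(-.020,-.022,-.024):
  print(x,proj(i,[L(x,-.077,.04),L(x,-.077,.08)]).round(1).tolist())
print('stop',proj(i,[L(.11,-.11,.04),L(.11,-.11,.07)]).round(1).tolist())
c=p[135:310,180:300]; save('w5z',cv2.resize(c,None,fx=4,fy=4*.8,interpolation=cv2.INTER_CUBIC))
c=p[135:185,180:300]; save('w5y',cv2.resize(c,None,fx=6,fy=8,interpolation=cv2.INTER_CUBIC))
```

```text
-0.02 [[239.4, 162.0], [234.3, 168.6]]
-0.022 [[239.3, 160.0], [234.2, 166.4]]
-0.024 [[239.3, 158.0], [234.2, 164.1]]
stop [[213.4, 280.5], [208.1, 294.2]]
```

View pics/w5y.png

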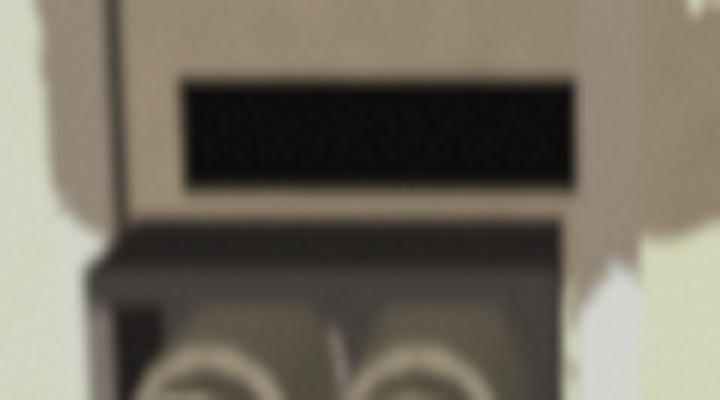

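View pics/w5z.png

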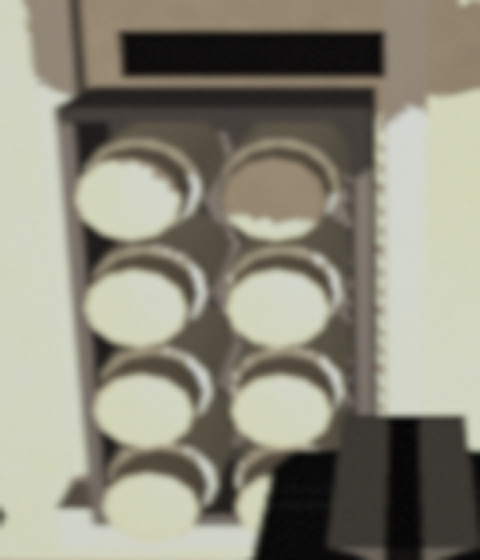

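The wall foot is at row 162.7 and its top edge at row 168.5. I predicted 162.0 and 168.6 for home, so the rack is home, and the catch slot is clear. The hand profile at the plate's level is at most ±22 mm, which leaves 10 mm of room in the window. Now I'll press the paddle.

Run:
```python
from fr import *
x,y=-.031,.086
r.move_pose(L(x,y,.165),R0); print(r.read_time_s(),inL(r.read_tcp_pos()).round(4))
r.move_linear(L(x,y,.135),v=.1); print(inL(r.read_tcp_pos()).round(4))
r.move_linear(L(x,y,.107),v=.06,max_force=8); print(inL(r.read_tcp_pos()).round(4))
z=.107
while z>.070:
    z-=.004; t=r.move_linear(L(x,y,z),v=.02,max_force=20)
    p=inL(r.read_tcp_pos()); f=r.read_contact_force(); print(round(z,3),t,r.read_time_s(),p.round(4),f.round(2))
    if t or f[2]>16: break
snap('scene','s2')
```

```text
12.2583 [-0.0306  0.0843  0.1651]
[-0.0304  0.0848  0.1354]
[-0.0311  0.086   0.1067]
0.103 False 13.675 [-0.0306  0.0863  0.1033] [ 1.22 -0.27  1.17]
0.099 False 14.025 [-0.0307  0.0867  0.0993] [1.39 1.35 3.84]
0.095 False 14.375 [-0.0309  0.0864  0.0952] [1.48 2.46 4.56]
0.091 False 14.725 [-0.031   0.0863  0.0911] [1.69 2.99 3.67]
0.087 False 15.075 [-0.031   0.0865  0.0871] [1.11 3.69 4.37]
0.083 False 15.425 [-0.031   0.087   0.0833] [0.91 3.94 6.12]
0.079 True 15.6333 [-0.0309  0.0872  0.0833] [-2.44  1.98  9.42]
```

The paddle stalled at a tip height of 0.069, which is the fully pressed height, and the force jumped. I'll withdraw straight up and check.

Run:
```python
from fr import *
p=inL(r.read_tcp_pos()); 
r.move_linear(L(-.031,.083,.135),v=.1)
r.move_linear(L(-.031,.083,.2),v=.15)
r.move_pose([.60,-.09,.26],R0)
snap('wrist','w6');print(r.read_time_s(),r.read_contact_force())
r.move_pose([.56,0.,.30],R0); p,d,i=snap('wrist','w7'); snap('scene','s3')
print(r.read_time_s())
for n in('w6','w7'):
    p,d,i=load(n); g=(p.max(2)<50).astype(np.uint8); k,l,s,c=cv2.connectedComponentsWithStats(g)
    for j in range(1,k):
        if s[j,4]>300: 
            q=bydepth(i,[c[j]],d)[0]; print(n,s[j],c[j].round(1),inL(q).round(4))
p,d,i=load('w6'); save('w6z',cv2.resize(p[130:240,170:500],None,fx=2.4,fy=2.4,interpolation=cv2.INTER_CUBIC))
```

```text
17.6 [ 0.23859987 -0.46504995  0.38917456]
18.2083
w6 [ 395  134   43   42 1669] [415.5 154.3] [-0.031   0.0859  0.0692]
w6 [   0  161   38   82 1620] [ 12.5 208.8] [ 0.0333 -0.3364  0.022 ]
w6 [200 163  74   5 362] [237.1 165. ] [-0.0197 -0.0772  0.0608]
w6 [    0   266   560   154 39742] [278.2 373.5] [ 0.2717 -0.04    0.001 ]
w7 [ 305  193   36   35 1172] [322.6 209.6] [-0.0309  0.0861  0.0682]
w7 [    0   213   560   207 40236] [279.  370.3] [2.391e-01 4.020e-02 1.000e-04]
```

View pics/w6.png

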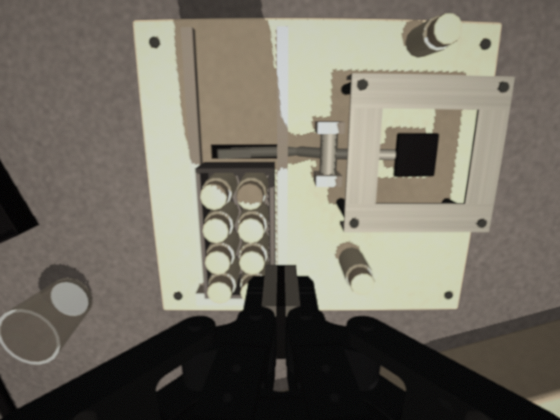

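View pics/w7.png

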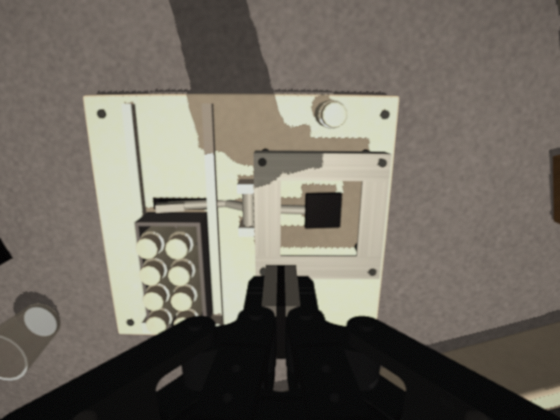

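Run:
```python
from fr import *
p1,d1,i1=load('w6');p2,d2,i2=load('w7')
print(inL(tri([i1,i2],[(415.5,154.3),(322.6,209.6)])).round(4))
for n,us,v in(('w6',(225,245,265),(149,151,153,155)),('w7',(165,180,195),(204,206,208,210))):
    p,d,i=load(n)
    for vv in v: print(n,vv,[inL(q).round(4).tolist() for q in bydepth(i,[(u,vv) for u in us],d)])
m=lambda c:(c[0],c[1])
```

```text
[-0.031   0.0861  0.0687]
w6 149 [[-0.0338, -0.089, 0.0538], [-0.0338, -0.07, 0.055], [-0.0326, -0.0517, 0.0445]]
w6 151 [[-0.0329, -0.0877, 0.0626], [-0.0323, -0.0697, 0.0582], [-0.0312, -0.0515, 0.0491]]
w6 153 [[-0.031, -0.0878, 0.0621], [-0.0305, -0.0698, 0.0583], [-0.0291, -0.0516, 0.047]]
w6 155 [[-0.0293, -0.0878, 0.0631], [-0.0286, -0.0699, 0.0578], [-0.0273, -0.0516, 0.048]]
w7 204 [[-0.0336, -0.0858, 0.0577], [-0.0336, -0.0692, 0.0577], [-0.0311, -0.0549, 0.0483]]
w7 206 [[-0.0324, -0.0846, 0.0617], [-0.0314, -0.0692, 0.058], [-0.0289, -0.055, 0.0487]]
w7 208 [[-0.0303, -0.0846, 0.0623], [-0.0288, -0.0698, 0.0569], [-0.0263, -0.0554, 0.0477]]
w7 210 [[-0.0281, -0.0848, 0.0624], [-0.0268, -0.0697, 0.0578], [-0.0214, -0.0577, 0.0391]]
```

The paddle triangulates to 0.0687 m, the pressed height. The catch stands 18-23 mm out of the floor behind the rack, whose near wall is at x=-0.0197. The bystanders shown in the pictures look unmoved, and the hand is clear at 0.30 m.

Run:
```python
from fr import *
print(r.read_time_s(),r.read_dq().round(3) if hasattr(r.read_dq(),'round') else r.read_dq()); print(r.finish_job())
```

```text
18.2083 [ 1.098  0.252  0.388 -0.257 -0.023  0.107  0.004]
the job is handed in; nothing more can be done
None
```

The rack is home against the end stop and locked in by the catch, and I handed the job in at about 18 s of the 43 s allowed. I pushed the rack's near wall about 71 mm with closed fingers. After checking it was home, I pressed the paddle through the window, withdrew straight up and stopped with the hand clear above the loader.

**Last checks:**
- **Rack:** the push stalled 130 mm before the stop face with 13 N built up. The near wall last measured at x = -19.7 mm in the loader's frame, against -20 mm when home.
- **Paddle:** its height triangulated to 68.7 mm, against 69 mm when fully pressed. It stalled there with a force jump.
- **Catch:** it stands 18–23 mm out of the floor behind the rack.
- **Guard:** there was no sign of contact, and I planned about 10 mm of side clearance in the window. No sensor checks the guard directly.
- **Bystanders:** those in the wrist pictures look unmoved. I did not measure the bottle, pen and carton again, but the arm did no work near them.

**Disagreement:** my first reading of the rack's wall after the push came out about 4.5 mm short of home. I had picked the wall's foot instead of its top edge; with the right edge it agreed with home.

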